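Chase the thread of a shelf-foot boss with a crank tap

ROBOT

A 6-joint arm with a two-finger parallel gripper is mounted at the origin on the work surface. World frame = base frame: x ahead of the robot, y to its left, z up, the work surface at z = 0. Lengths are in mm, angles in rad, forces in N, time in s.
With the tool pointing down it reaches from about 300 to 775 mm from the base axis. Payload 14.6 kg.
Tool frame: the origin (TCP) lies midway between the tips of the shut fingers; the grasp point (between the pads) lies manip.grip_point_offset behind it (manip.grip_point_offset is the distance from the TCP to the grasp point, in mm); z points along the fingers, y is the line along which they close (so a half turn about z gives the same grasp; the last joint's range is limited). The gripper opens to 85 mm and grips with 20 to 120 N. Pads are 22 mm wide; open, the fingers measure 114 mm over their backs; the gripper's body (76 mm by 85 mm) begins 54 mm behind the grasp point. The pads swing forward as they close: fully open they stand 13 mm farther back than shut.
Start: joints at [1.279, 0.3, 1.521, -0, 1.321, -0.067], TCP at [122.599, 536.152, 231.281] pointing down, gripper open.
Joint ranges: [-3.03, 3.03], [-0.79, 2.21], [0.23, 2.52], [-1.04, 4.18], [0, 3.07], [-2.55, 2.55]. Speed limits (rad/s): [2.22, 2.22, 2.57, 3.14, 3.14, 3.14].

INTERFACE

Orientations are given as a unit quaternion [x, y, z, w].
In Python, from cell import manip gives the robot as it stands. The module is installed in compiled form; this text tells all that it offers.
- The arm moves only by the tool drive_tool, never from a script. Its argument "moves" is a list of rows, each a list of 7 numbers: the shift along the tool's x, y, z in m, then the turn, a rotation vector about the tool's x, y, z in units of 5 degrees (1.0 is 5 degrees), then the opening, from 0 (shut) to 1 (fully open). A call has 1 to 12 rows; each row shifts and turns the commanded pose from where the row before left it, along the tool's axes as they then stand; what a row does not reach is not made up. A row lasts 1/10 s, in which the tool goes at most 50 mm and 8.59 degrees, less where a joint would pass 70% of its speed; a pose out of reach is approached as far as the arm can. A call with a gripper value outside its range is refused whole. The fingers move at their own pace and stop on an object; "newtons" is the grip in N (left out, the last holds). Time passes only in rows, so rows that do not move let the fingers close. It gives the time, the measured TCP pose, the force, the opening and the grip force at its end, in the units of the state.
- manip.read_state(): the state, without advancing time (a new reading comes with each control period).
- manip.snapshot(name): name is "scene" or "top" or "wrist"; returns the picture (420x560x3 uint8, red, green, blue); there is no depth.
- manip.get_calibration(name): a dict with "K" (3x3 intrinsics, pixels), "k1" (the pictures are not rectified: a ray, as slopes to the right and down, at radius r is drawn at 1 + k1 r^2 times it, then the intrinsics apply), "world_to_cam" (4x4, takes a point from world to camera coordinates). Camera axes: x right, y up, looking along -z (the intrinsics and any distortion apply to the point x, -y, -z); pixel columns grow to the right and rows downward; lengths in mm; the calibration is good to about 2 mm. A picture is of the moment at which its call begins: read the wrist's pose just before it. get_calibration takes no time and is no camera call; for the wrist camera it gives the pose at the moment of the call.
- manip.finish_job(): hands the job in; it is judged then, once.
The state is a dict: "t": time; "joint_pos": joint angles; "joint_velocities": joint speeds; "joint_efforts": joint torques, N m; "tcp_pos": TCP position; "tcp_rot": TCP orientation; "contact_force": force on the tool from outside, world axes, zero at the start; "moment": the same for the moment, N m; "gripper_width": finger opening in mm; "finger_force": force on a finger pad.
Only numpy, scipy, OpenCV 4.12 (cv2) and the standard library are available. Lean on these libraries where they do the work, as an engineer would, in place of code of your own. Each camera call takes 0.05 s, during which the arm holds its last target. There are 200 camera calls.

TASK

Swing the red clamp lever fully closed so that the brass boss is held in the jaws, then run the tap down its thread with the yellow crank knob: half a turn forward (clockwise from above), a quarter turn back, again and again, until you feel the tap come up solid on the bottom of the hole. Stop gently there so that the boss is not twisted in its jaws, leave the tap down and let go, and leave the oil bottle, spare boss and brush where they are.

Things in the scene. Friction and masses are not known exactly. Their poses are not given: they have to be found in the camera images.
- fixture: blue fixture plate, 170 mm (its x) by 290 mm (its y) by 18 mm, fixed to the bench at a varying place and yaw, with two grey jaws (tops 73 mm above the bench) holding a brass boss. Origin on the bench under the tap's axis, z up. The clamp lever's pivot is 135 mm along its +y.
- tap_axis (a point): point on the fixed upright axis of the tap, 120 mm above the bench. The crank turns about it; forward (deeper) is clockwise seen from above. Axes as the fixture's.
- crank_knob (a point): grip point of the yellow crank knob: upright cylinder 20 mm across, 50 mm tall, 55 mm from the tap axis on the crank arm; spins freely on its pin, so a firm grip of fixed yaw can carry it round. The point is on its axis, 15 mm below its top, about 160 mm above the bench, sinking up to 4 mm as the tap goes in. Nothing else nearby reaches over 136 mm above the bench.
- tap (a joint): crank's place within the thread already run, 0 to 1.5 rad: at 1.5 it works fresh thread; turned back from there it runs nearly free down to 0, a quarter turn backed off; further back drags and undoes the thread run. Starts backed off (0 to 0.1), so the crank first runs free for a quarter turn. Grows clockwise seen from above.
- clamp (a joint): red clamp lever, rad: 0 open, along the fixture's -x from its pivot; grows clockwise seen from above (lever swings towards the fixture's +y) to a solid stop at 1.25, fully closed. Starts between 0 and 0.25, stays where it is left, needs about 4 N at its knob.
- clamp_axis (a point): point on the fixed upright axis of the clamp lever's pivot, 70 mm above the bench, axes as the fixture's.
- clamp_knob (a point): grip height on the axis of the red knob, an upright cylinder 18 mm across and 45 mm tall, 70 mm from the lever's pivot, spinning freely on its own pin. This point is 30 mm above its foot and 15 mm below its top, 107 mm above the bench.
- oil: bystander: yellow oil bottle, 44 mm across, 110 mm tall, standing beside the fixture; origin under its centre.
- spare_boss: bystander: brass ring, 50 mm across, 35 mm tall, lying beside the fixture; origin under its centre.
- brush: bystander: bench brush lying behind the fixture, origin under its middle.
- tap_depth (a point): point on the tap's axis that sinks with the tap, axes as the fixture's: 120 mm above the bench before the thread is begun, sinking 0.6 mm per radian of fresh thread run (so too little for a noisy reading to tell the exact depth). Starts 0 to 0.6 rad in. Fresh thread drags with about 0.35 N m (6 to 7 N at the crank knob). After 4 to 6 rad the tap bottoms: a solid stop, the load climbs steeply.
- boss_mark (a point): white mark on the top edge of the brass boss (54 mm across, 57 mm tall), 20 mm from the tap axis towards the fixture's -x, 76 mm above the bench. The boss twists clockwise in its springy jaws with forward torque, at 5 N m per rad: 0.07 rad while working, 0.14 at 13 N on the crank knob. Beyond 0.28 rad either way (mark 5.5 mm sideways, 25 N on the crank knob) it has slipped and is spoilt.

How it is judged:
By the outcome, as a careful person would: the job done as asked, in the order asked, and still so for the second after the job is handed in, with the robot touching nothing.
It also fails if it takes over 72 s, if anything falls off the work surface, if the arm or the gripper's body presses on something with over 40 N, if the wrist force passes 120 N, or if a joint passes its speed limit or range.

## Working session

There is one attempt and no reset: what is moved stays moved. The work goes in short steps, Python scripts to look and compute and a tool call to move; the robot and the scene stay as the last step left them, time stands still between calls to the robot, and variables do not carry over. Pictures are saved under pics/ and viewed, at most 10 in all, crops included, and the job is handed in when it is done.

Besides the shell and the picture viewer there is one more tool, called after "Call:" as name([rows], argument=value, ...), one row to a line, values as JSON. drive_tool: Moves the arm, as the interface text tells. Its arguments: {"type":"object","properties":{"moves":{"type":"array"},"newtons":{"type":"number"}},"required":["moves"]}

```bash
mkdir -p pics; ls; python3 - <<'E'
from cell import manip
import cv2,numpy as np
for n in("scene","top"):
    cv2.imwrite(f"pics/{n}0.png",manip.snapshot(n)[:,:,::-1])
    c=manip.get_calibration(n);print(n,c["K"],c["k1"],np.round(c["world_to_cam"],3))
s=manip.read_state();print(s,manip.grip_point_offset)
E
```

```text
pics
scene [[408.92849428   0.         272.47264728]
 [  0.         408.92849428 204.33602759]
 [  0.           0.           1.        ]] -0.07750213678627674 [[ 7.410000e-01  6.710000e-01  5.000000e-03 -4.070100e+02]
 [-5.230000e-01  5.730000e-01  6.310000e-01  2.813180e+02]
 [ 4.210000e-01 -4.700000e-01  7.760000e-01 -1.106922e+03]
 [ 0.000000e+00  0.000000e+00  0.000000e+00  1.000000e+00]]
top [[533.7120766    0.         281.4432566 ]
 [  0.         533.7120766  200.60836217]
 [  0.           0.           1.        ]] -0.12582401425021186 [[ 0.000000e+00 -1.000000e+00  1.500000e-02 -7.807200e+01]
 [ 9.860000e-01  3.000000e-03  1.650000e-01 -6.494740e+02]
 [-1.650000e-01  1.500000e-02  9.860000e-01 -1.074516e+03]
 [ 0.000000e+00  0.000000e+00  0.000000e+00  1.000000e+00]]
{'t': 0.1, 'joint_pos': array([ 1.27940674e+00,  3.00431658e-01,  1.52151806e+00, -3.07317156e-05,
        1.32070659e+00, -6.66471093e-02]), 'joint_velocities': array([ 0.00024758, -0.00143096, -0.00107891,  0.00054137, -0.00144443,
        0.00072299]), 'joint_efforts': array([-4.49550362e-04, -5.44373167e+01, -3.62375629e+01, -1.12550890e-04,
        3.00947977e-03,  7.78636377e-06]), 'tcp_pos': array([122.54495477, 535.95785221, 230.7696133 ]), 'tcp_rot': array([ 1.12131096e-01,  9.93693280e-01, -5.25975837e-04, -8.00506905e-05]), 'contact_force': array([-0.81088759,  0.55473868,  0.51815848]), 'moment': array([ 0.03818377,  0.02024781, -0.01894821]), 'finger_force': 0.0, 'gripper_width': 85.32419782488935} 18.700000000000003
```

View pics/scene0.png

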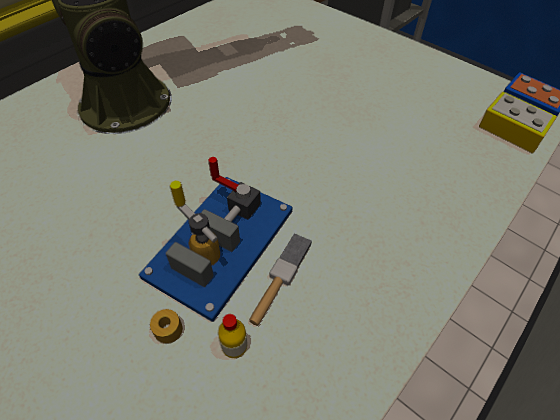

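View pics/top0.png

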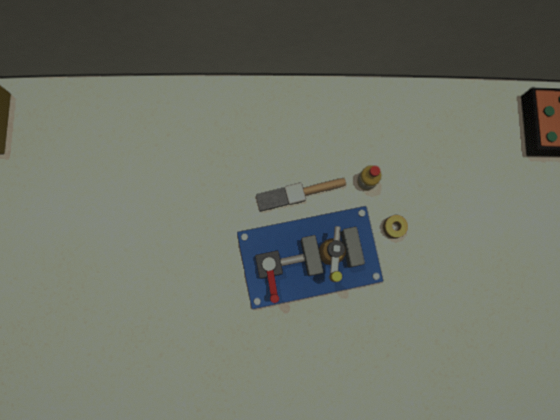

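The scene view shows the fixture: red knob about (213,162), yellow knob (177,186), tap hub (199,222). The top view has the pivot at (268,264), the red knob tip (275,298), the yellow knob (337,276) and the hub (336,249).

```bash
cat > h.py <<'E'
from cell import manip
import cv2,numpy as np
def cal(n):
    c=manip.get_calibration(n);return np.array(c["K"]),c["k1"],np.array(c["world_to_cam"])
def rays(c,px):
    K,k1,W=c;px=np.atleast_2d(np.asarray(px,float))
    p=cv2.undistortPoints(px.reshape(-1,1,2),K,np.array([k1,0,0,0,0.])).reshape(-1,2)
    d=np.c_[p[:,0],-p[:,1],-np.ones(len(p))]
    R=W[:3,:3];return -R.T@W[:3,3],d@R
def plane(c,px,z):
    o,d=rays(c,px);return o+d*((z-o[2])/d[:,2])[:,None]
def proj(c,P):
    K,k1,W=c;q=np.atleast_2d(P)@W[:3,:3].T+W[:3,3];s=np.c_[q[:,0],-q[:,1]]/-q[:,2:]
    s=s*(1+k1*(s**2).sum(1))[:,None];return s@K[:2,:2].T+K[:2,2]
def tri(c1,p1,c2,p2):
    A=0;b=0
    for c,p in((c1,p1),(c2,p2)):
        o,d=rays(c,p);d=d[0]/np.linalg.norm(d[0]);M=np.eye(3)-np.outer(d,d);A=A+M;b=b+M@o
    return np.linalg.solve(A,b)
def blob(im,lo,hi,roi=None,k=0):
    h=cv2.cvtColor(im,cv2.COLOR_RGB2HSV);m=cv2.inRange(h,np.array(lo),np.array(hi))
    if roi is not None:
        z=np.zeros_like(m);x0,y0,x1,y1=roi;z[y0:y1,x0:x1]=m[y0:y1,x0:x1];m=z
    cs=sorted(cv2.findContours(m,cv2.RETR_EXTERNAL,cv2.CHAIN_APPROX_NONE)[0],key=cv2.contourArea)
    return m,cs
RED=((0,150,60),(6,255,255));YEL=((24,150,60),(34,255,255));BLU=((100,120,40),(125,255,255))
E
python3 - <<'E'
from h import *
C={n:cal(n) for n in("scene","top")};I={n:cv2.imread(f"pics/{n}0.png")[:,:,::-1].copy() for n in C}
roi={"scene":(130,140,300,330),"top":(230,195,390,320)}
rect={}
for n in C:
    m,cs=blob(I[n],*BLU,roi[n]);P=np.vstack([c[:,0] for c in cs if len(c)>20])
    w=plane(C[n],P,18)[:,:2].astype(np.float32);r=cv2.minAreaRect(w);print(n,"plate",r)
    for nm,c in(("red",RED),("yel",YEL)):
        m,cs=blob(I[n],*c,roi[n]);q=cs[-1][:,0];print(n,nm,len(cs),q.min(0),q.max(0),q.mean(0))
a=tri(C["scene"],(177.,182),C["top"],(337,276));print("yel",a)
for n,k in(("scene",3),("top",4)):
    x0,y0,x1,y1=roi[n];cr=I[n][y0:y1,x0:x1,::-1];cv2.imwrite(f"pics/{n}c.png",cv2.resize(cr,None,fx=k,fy=k,interpolation=cv2.INTER_CUBIC))
E
```

```text
scene plate ((535.748779296875, -141.57492065429688), (169.14231872558594, 291.534423828125), 11.744173049926758)
scene red 8 [223 314] [236 326] [228.89189189 320.18918919]
scene yel 6 [173 189] [183 204] [177.81395349 196.41860465]
top plate ((534.0886840820312, -137.98507690429688), (165.37289428710938, 285.4334716796875), 11.658297538757324)
top red 1 [267 271] [277 301] [272.13235294 285.98529412]
top yel 2 [331 274] [332 279] [331.36363636 276.27272727]
yel [ 489.1984155  -176.13917925  178.2262474 ]
```

View pics/scenec.png

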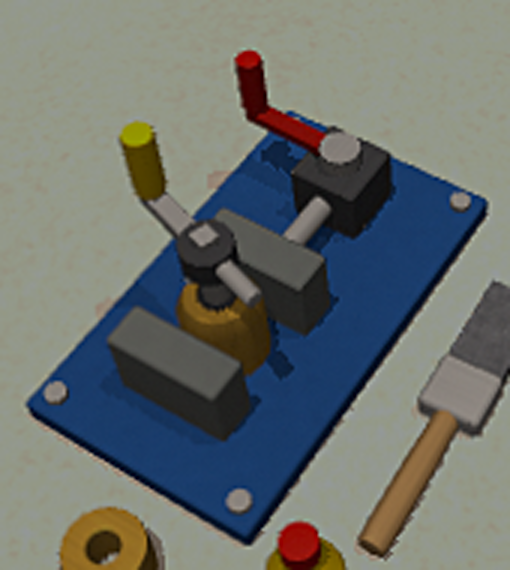

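View pics/topc.png

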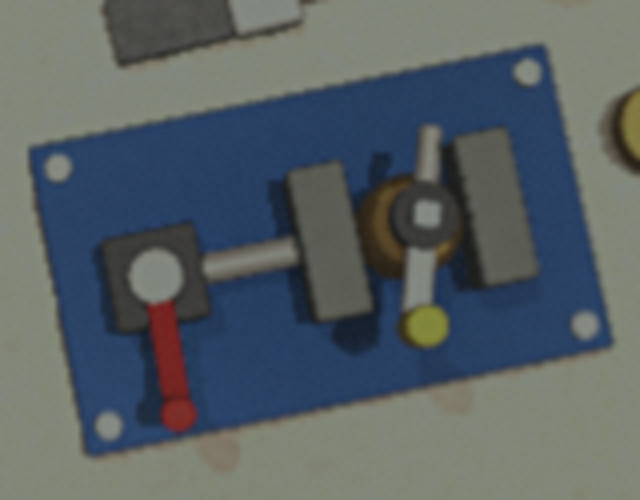

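Crops, with zooms of 3 and 4. Scene crop: yellow top (139,130), red top (248,58), tap square (203,235), pivot cap (341,148). Top crop: the same features at (426,326), (179,414), (428,212) and (156,275).

```bash
python3 - <<'E'
from h import *
s,t=cal("scene"),cal("top")
F=dict(yel=((139,130),(426,326)),red=((248,58),(179,414)),tap=((203,235),(428,212)),piv=((341,148),(156,275)))
P={}
for k,(a,b) in F.items():
    a=np.array(a)/3+(130,140);b=np.array(b)/4+(230,195)
    P[k]=tri(s,a,t,b);print(k,P[k].round(1), plane(t,b,P[k][2]).round(1)-plane(s,a,P[k][2]).round(1))
y=np.deg2rad(11.7);R=np.array([[np.cos(y),-np.sin(y)],[np.sin(y),np.cos(y)]])
for a,b in(("yel","tap"),("red","piv"),("piv","tap")):
    d=(P[a]-P[b])[:2];print(a,b,np.hypot(*d),d@R)
E
```

```text
yel [ 487.9 -176.4  174.3] [[-1.5 -2.   0. ]]
red [446.5 -62.7 120.2] [[-0.8 -0.9  0. ]]
tap [ 543.5 -183.6  133.7] [[-0.4 -0.6  0. ]]
piv [516.2 -50.7  74.7] [[-1.2 -1.5  0. ]]
yel tap 56.02225079402471 [-52.92389202  18.37264918]
red piv 70.70481576292669 [-70.66477232   2.37926983]
piv tap 135.71391830148085 [  0.2443028  135.71369841]
```

Call:
drive_tool([
  [0,0,0,0,0,-0.858,1],
  [0,0,0,0,0,-0.858,1],
  [0,0,0,0,0,-0.858,1],
  [-0.0203,-0.0374,0,0,0,0,1],
  [-0.0203,-0.0374,0,0,0,0,1],
  [-0.0203,-0.0374,0,0,0,0,1],
  [-0.0203,-0.0374,0,0,0,0,1],
  [-0.0203,-0.0374,0,0,0,0,1],
  [-0.0203,-0.0374,0,0,0,0,1],
  [-0.0203,-0.0374,0,0,0,0,1],
  [-0.0203,-0.0374,0,0,0,0,1],
  [-0.0203,-0.0374,0,0,0,0,1],
], newtons=40)

```text
t: 1.3
tcp_pos: [305.6, 197.9, 231.3]
tcp_rot: [-0.0, 1.0, 0.0, 0.0]
contact_force: [0.3, -0.7, 0.7]
gripper_width: 85.1
finger_force: 0.0
```

Call:
drive_tool([
  [-0.0203,-0.0374,0,0,0,0,1],
  [-0.0203,-0.0374,0,0,0,0,1],
  [-0.0203,-0.0374,0,0,0,0,1],
  [-0.0203,-0.0374,0,0,0,0,1],
  [-0.0203,-0.0374,0,0,0,0,1],
  [-0.0203,-0.0374,0,0,0,0,1],
  [-0.0203,-0.0374,0,0,0,0,1],
  [0,0,0,0,0,0,1],
  [0,0,0,0,0,0,1],
])

```text
t: 2.2
tcp_pos: [447.1, -62.7, 230.7]
tcp_rot: [0.001, 1.0, 0.0, -0.001]
contact_force: [-0.4, -0.1, 0.1]
gripper_width: 85.5
finger_force: 0.0
```

```bash
python3 - <<'E'
from h import *
c=cal("wrist");im=manip.snapshot("wrist");cv2.imwrite("pics/w1.png",im[:,:,::-1])
for n,P in(("red",(446.5,-62.7,122)),("yel",(487.9,-176.4,175)),("tap",(543.5,-183.6,134)),("piv",(516.2,-50.7,75))):print(n,proj(c,P).round(1))
E
```

```text
red [[277.  198.6]]
yel [[ 98.5 284.1]]
tap [[124.9 320.7]]
piv [[289.7 256.5]]
```

View pics/w1.png

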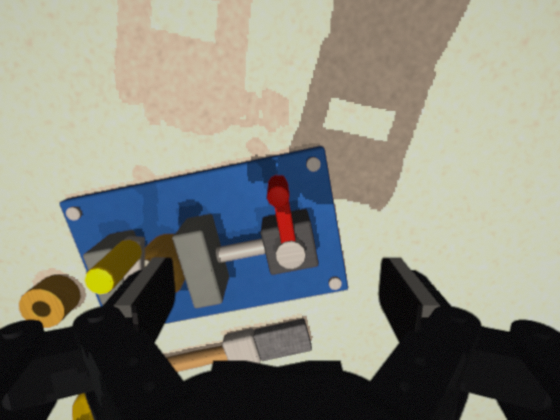

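Wrist view: red knob top at (277,198), pivot cap (290,256), yellow top (99,281). All are within 1–3 px of my estimates, so I'll go down on the red knob.

Call:
drive_tool([
  [0,0,0.03,0,0,0,1],
  [0,0,0.03,0,0,0,1],
  [0,0,0.03,0,0,0,1],
  [0,0,0.025,0,0,0,1],
  [0,0,0.025,0,0,0,1],
  [0,0,0,0,0,0,0.4],
  [0,0,0,0,0,0,0.1],
  [0,0,0,0,0,0,0.1],
  [0,0,0,0,0,0,0.1],
  [0,0,0,0,0,0,0.1],
  [0,0,0,0,0,0,0.1],
  [0,0,0,0,0,0,0.1],
], newtons=40)

```text
t: 3.45
tcp_pos: [447.8, -62.3, 92.3]
tcp_rot: [0.0, 1.0, -0.0, 0.001]
contact_force: [-1.8, 0.6, 7.3]
gripper_width: 16.8
finger_force: 38.8
```

```bash
cat > arc.py <<'E'
import numpy as np
def arc(c,r,a0,a1,n,cur=None):
    "rows (tool x=-X, tool y=+Y) from angle a0 to a1 about c, deg world"
    a=np.deg2rad(np.linspace(a0,a1,n+1));p=np.c_[c[0]+r*np.cos(a),c[1]+r*np.sin(a)]
    if cur is not None:p[0]=cur
    d=np.diff(p,axis=0)/1000
    print("end",p[-1].round(1));print([[round(-x,4),round(y,4)] for x,y in d])
E
python3 -c "
from arc import *
arc((516.2,-51),70,189.8,117.6,20)"
```

```text
end [483.8  11. ]
[[np.float64(0.0006), np.float64(0.0044)], [np.float64(0.0003), np.float64(0.0044)], [np.float64(0.0001), np.float64(0.0044)], [np.float64(-0.0002), np.float64(0.0044)], [np.float64(-0.0005), np.float64(0.0044)], [np.float64(-0.0008), np.float64(0.0043)], [np.float64(-0.001), np.float64(0.0043)], [np.float64(-0.0013), np.float64(0.0042)], [np.float64(-0.0016), np.float64(0.0041)], [np.float64(-0.0018), np.float64(0.004)], [np.float64(-0.0021), np.float64(0.0039)], [np.float64(-0.0023), np.float64(0.0038)], [np.float64(-0.0025), np.float64(0.0036)], [np.float64(-0.0028), np.float64(0.0034)], [np.float64(-0.003), np.float64(0.0032)], [np.float64(-0.0032), np.float64(0.0031)], [np.float64(-0.0034), np.float64(0.0028)], [np.float64(-0.0035), np.float64(0.0026)], [np.float64(-0.0037), np.float64(0.0024)], [np.float64(-0.0038), np.float64(0.0022)]]
```

Call:
drive_tool([
  [0.0006,0.0044,0,0,0,0,0.1],
  [0.0003,0.0044,0,0,0,0,0.1],
  [0.0001,0.0044,0,0,0,0,0.1],
  [-0.0002,0.0044,0,0,0,0,0.1],
  [-0.0005,0.0044,0,0,0,0,0.1],
  [-0.0008,0.0043,0,0,0,0,0.1],
  [-0.001,0.0043,0,0,0,0,0.1],
  [-0.0013,0.0042,0,0,0,0,0.1],
  [-0.0016,0.0041,0,0,0,0,0.1],
  [-0.0018,0.004,0,0,0,0,0.1],
  [0,0,0,0,0,0,0.1],
])

```text
t: 4.55
tcp_pos: [453.9, -19.2, 92.3]
tcp_rot: [-0.0, 1.0, -0.0, 0.001]
contact_force: [-2.0, 2.4, 9.2]
gripper_width: 16.5
finger_force: 39.3
```

Call:
drive_tool([
  [-0.0021,0.0039,0,0,0,0,0.1],
  [-0.0023,0.0038,0,0,0,0,0.1],
  [-0.0025,0.0036,0,0,0,0,0.1],
  [-0.0028,0.0034,0,0,0,0,0.1],
  [-0.003,0.0032,0,0,0,0,0.1],
  [-0.0032,0.0031,0,0,0,0,0.1],
  [-0.0034,0.0028,0,0,0,0,0.1],
  [-0.0035,0.0026,0,0,0,0,0.1],
  [0,0,0,0,0,0,0.1],
])

```text
t: 5.45
tcp_pos: [476.7, 7.4, 92.3]
tcp_rot: [0.0, 1.0, 0.0, 0.0]
contact_force: [-2.8, 4.5, 9.0]
gripper_width: 16.4
finger_force: 39.3
```

```bash
python3 - <<'E'
from h import *
t=cal("top");im=manip.snapshot("top");cv2.imwrite("pics/t2.png",cv2.resize(im[180:330,200:400,::-1],None,fx=3.9,fy=3.9,interpolation=cv2.INTER_CUBIC))
s=manip.read_state();print(s["tcp_pos"],s["contact_force"],s["joint_pos"])
E
```

```text
[476.72139364   7.40281386  92.31315732] [-2.61308467  4.54853149  8.51023251] [-6.16164073e-02  3.11518530e-01  1.86343305e+00  7.15556856e-04
  9.65452157e-01 -1.63273481e+00]
```

View pics/t2.png

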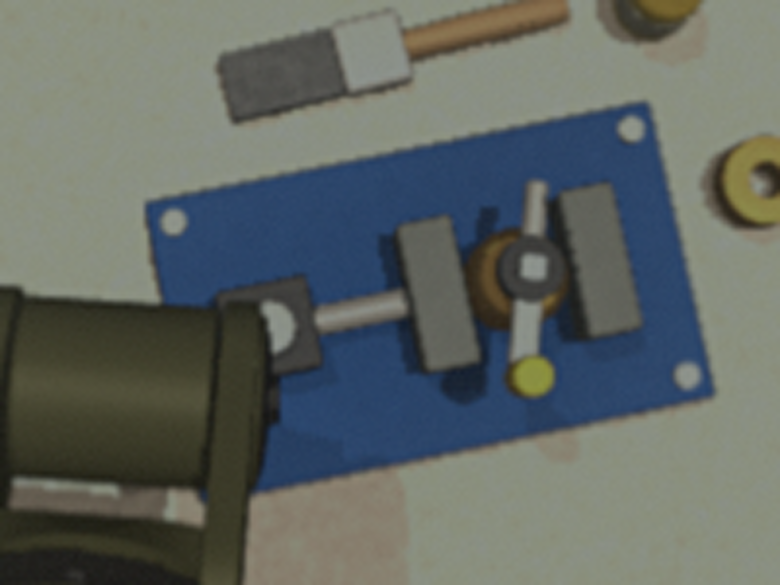

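The arm hides the lever here, but no red is left at the open position, so the knob has come along. Now I'll push to the stop.

Call:
drive_tool([
  [-0.0037,0.0024,0,0,0,0,0.1],
  [-0.0038,0.0022,0,0,0,0,0.1],
  [0,0,0,0,0,0,0.1],
])

```text
t: 5.8
tcp_pos: [482.2, 11.0, 92.0]
tcp_rot: [-0.0, 1.0, -0.001, -0.002]
contact_force: [-21.2, -7.5, 21.5]
gripper_width: 16.6
finger_force: 40.7
```

Call:
drive_tool([
  [-0.0019,0.001,0,0,0,0,0.1],
  [-0.0019,0.001,0,0,0,0,0.1],
  [0,0,0,0,0,0,0.1],
])

```text
t: 6.1
tcp_pos: [483.9, 11.4, 91.8]
tcp_rot: [-0.0, 1.0, -0.002, -0.005]
contact_force: [-39.0, -22.7, 31.4]
gripper_width: 16.5
finger_force: 42.1
```

Call:
drive_tool([
  [0.0035,-0.002,0,0,0,0,0.1],
  [0,0,0,0,0,0,0.6],
  [0,0,0,0,0,0,0.9],
  [0,0,0,0,0,0,0.9],
  [0,0,-0.04,0,0,0,0.9],
  [0,0,-0.04,0,0,0,0.9],
  [0,0,-0.04,0,0,0,0.9],
  [-0.001,-0.047,0,0,0,0,0.9],
  [-0.001,-0.047,0,0,0,0,0.9],
  [-0.001,-0.047,0,0,0,0,0.9],
  [-0.001,-0.046,0,0,0,0,0.9],
  [0,0,0,0,0,0,0.9],
])

```text
t: 7.3
tcp_pos: [487.8, -179.6, 211.0]
tcp_rot: [0.002, 1.0, -0.0, -0.0]
contact_force: [0.2, 0.3, 0.2]
gripper_width: 77.0
finger_force: 0.0
```

```bash
python3 - <<'E'
from h import *
c=cal("wrist");im=manip.snapshot("wrist");t=cal("top");ti=manip.snapshot("top");s=cal("scene");si=manip.snapshot("scene")
print(manip.read_state()["tcp_pos"])
for n,P in(("yel",(487.9,-176.4,175)),("tap",(543.5,-183.6,134)),("piv",(516.2,-50.7,75)),("redclosed",(481,9.6,122))):print(n,proj(c,P).round(1),proj(s,P).round(1))
a=cv2.resize(si[130:330,120:320,::-1],(560,560),interpolation=cv2.INTER_CUBIC)[:420]
cv2.imwrite("pics/w2.png",cv2.resize(np.hstack([im[:,:,::-1],a]),None,fx=.7,fy=.7))
cv2.imwrite("pics/wfull2.png",im[:,:,::-1])
E
```

```text
[ 488.06899083 -174.98746336  211.06128949]
yel [[283.1 235.1]] [[175.5 183.1]]
tap [[271.8 286.8]] [[197.5 218.3]]
piv [[428.7 222. ]] [[243.2 189.3]]
redclosed [[553.2 196.2]] [[250.8 148. ]]
```

View pics/w2.png

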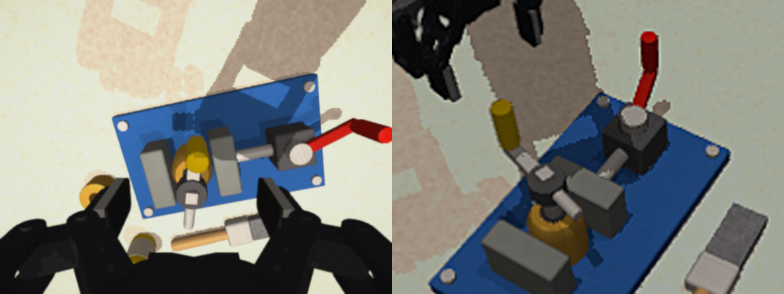

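Wrist and scene views: the red knob top is at scene ≈(252,149) against (251,148) predicted for fully closed, so the clamp is shut. The yellow knob lies between the fingers at wrist ≈(281,230). Next, go down and grip it.

Call:
drive_tool([
  [0,0,0.023,0,0,0,0.9],
  [0,0,0.023,0,0,0,0.9],
  [0,0,0.022,0,0,0,0.9],
  [0,0,0,0,0,0,0.4],
  [0,0,0,0,0,0,0.1],
  [0,0,0,0,0,0,0.1],
  [0,0,0,0,0,0,0.1],
  [0,0,0,0,0,0,0.1],
  [0,0,0,0,0,0,0.1],
  [0,0,0,0,0,0,0.1],
], newtons=50)

```text
t: 8.45
tcp_pos: [488.5, -175.7, 144.5]
tcp_rot: [0.0, 1.0, -0.0, 0.001]
contact_force: [-1.3, 0.1, 7.0]
gripper_width: 18.3
finger_force: 48.6
```

```bash
python3 - <<'E'
from h import *
s=manip.read_state();print(s["tcp_pos"],s["contact_force"])
E
sed -i 's/round(-x,4),round(y,4)\]/float(round(-x,4)),float(round(y,4)),0,0,0,0,0.1]/' arc.py
python3 -c "
from arc import *
arc((543.5,-183.5),55,172.6,97.6,10,(488.2,-176))"
```

```text
[ 488.48136907 -175.66071011  144.46983143] [-1.31928218  0.14347088  6.99409165]
end [ 536.2 -129. ]
[[-0.0021, 0.0066, 0, 0, 0, 0, 0.1], [-0.0023, 0.0068, 0, 0, 0, 0, 0.1], [-0.0032, 0.0065, 0, 0, 0, 0, 0.1], [-0.004, 0.006, 0, 0, 0, 0, 0.1], [-0.0047, 0.0054, 0, 0, 0, 0, 0.1], [-0.0054, 0.0048, 0, 0, 0, 0, 0.1], [-0.006, 0.004, 0, 0, 0, 0, 0.1], [-0.0064, 0.0032, 0, 0, 0, 0, 0.1], [-0.0068, 0.0023, 0, 0, 0, 0, 0.1], [-0.0071, 0.0014, 0, 0, 0, 0, 0.1]]
```

Call:
drive_tool([
  [-0.0021,0.0066,0,0,0,0,0.1],
  [-0.0023,0.0068,0,0,0,0,0.1],
  [-0.0032,0.0065,0,0,0,0,0.1],
  [-0.004,0.006,0,0,0,0,0.1],
  [-0.0047,0.0054,0,0,0,0,0.1],
  [0,0,0,0,0,0,0.1],
])

```text
t: 9.05
tcp_pos: [505.0, -143.4, 144.6]
tcp_rot: [-0.0, 1.0, 0.0, 0.001]
contact_force: [-4.2, 4.0, 9.9]
gripper_width: 18.6
finger_force: 49.2
```

Call:
drive_tool([
  [-0.0054,0.0048,0,0,0,0,0.1],
  [-0.006,0.004,0,0,0,0,0.1],
  [-0.0064,0.0032,0,0,0,0,0.1],
  [-0.0068,0.0023,0,0,0,0,0.1],
  [-0.0071,0.0014,0,0,0,0,0.1],
  [0,0,0,0,0,0,0.1],
])

```text
t: 9.65
tcp_pos: [537.2, -127.8, 144.6]
tcp_rot: [-0.0, 1.0, 0.0, 0.001]
contact_force: [-0.8, 5.6, 10.1]
gripper_width: 18.5
finger_force: 49.1
```

```bash
python3 -c "
from arc import *
arc((543.2,-182.6),55,96.2,-5,18,(536.2,-129))"
```

```text
end [ 598.  -187.4]
[[-0.0064, 0.0014, 0, 0, 0, 0, 0.1], [-0.0054, -0.0002, 0, 0, 0, 0, 0.1], [-0.0053, -0.0007, 0, 0, 0, 0, 0.1], [-0.0052, -0.0013, 0, 0, 0, 0, 0.1], [-0.0051, -0.0018, 0, 0, 0, 0, 0.1], [-0.0049, -0.0023, 0, 0, 0, 0, 0.1], [-0.0047, -0.0027, 0, 0, 0, 0, 0.1], [-0.0044, -0.0032, 0, 0, 0, 0, 0.1], [-0.004, -0.0036, 0, 0, 0, 0, 0.1], [-0.0037, -0.004, 0, 0, 0, 0, 0.1], [-0.0033, -0.0043, 0, 0, 0, 0, 0.1], [-0.0028, -0.0046, 0, 0, 0, 0, 0.1], [-0.0024, -0.0049, 0, 0, 0, 0, 0.1], [-0.0019, -0.0051, 0, 0, 0, 0, 0.1], [-0.0014, -0.0052, 0, 0, 0, 0, 0.1], [-0.0008, -0.0053, 0, 0, 0, 0, 0.1], [-0.0003, -0.0054, 0, 0, 0, 0, 0.1], [0.0002, -0.0054, 0, 0, 0, 0, 0.1]]
```

Call:
drive_tool([
  [-0.0064,0.0014,0,0,0,0,0.1],
  [-0.0054,-0.0002,0,0,0,0,0.1],
  [-0.0053,-0.0007,0,0,0,0,0.1],
  [-0.0052,-0.0013,0,0,0,0,0.1],
  [-0.0051,-0.0018,0,0,0,0,0.1],
  [-0.0049,-0.0023,0,0,0,0,0.1],
  [-0.0047,-0.0027,0,0,0,0,0.1],
  [-0.0044,-0.0032,0,0,0,0,0.1],
  [-0.004,-0.0036,0,0,0,0,0.1],
])

```text
t: 10.55
tcp_pos: [581.7, -142.1, 144.1]
tcp_rot: [-0.0, 1.0, 0.001, 0.0]
contact_force: [-3.5, 5.8, 5.3]
gripper_width: 18.7
finger_force: 48.9
```

Call:
drive_tool([
  [-0.0037,-0.004,0,0,0,0,0.1],
  [-0.0033,-0.0043,0,0,0,0,0.1],
  [-0.0028,-0.0046,0,0,0,0,0.1],
  [-0.0024,-0.0049,0,0,0,0,0.1],
  [-0.0019,-0.0051,0,0,0,0,0.1],
  [-0.0014,-0.0052,0,0,0,0,0.1],
  [-0.0008,-0.0053,0,0,0,0,0.1],
  [-0.0003,-0.0054,0,0,0,0,0.1],
  [0.0002,-0.0054,0,0,0,0,0.1],
  [0,0,0,0,0,0,0.1],
])

```text
t: 11.55
tcp_pos: [598.2, -186.7, 143.9]
tcp_rot: [0.0, 1.0, 0.001, 0.001]
contact_force: [1.6, 5.1, 1.8]
gripper_width: 18.7
finger_force: 48.7
```

```bash
python3 -c "
from arc import *
c=(543.2,-182.6)
arc(c,55,-5,82,10,(598,-187.4))
arc(c,55,82,-2,10)
arc(c,55,-2,-94,12)"
```

```text
end [ 550.9 -128.1]
[[-0.0001, 0.0083, 0, 0, 0, 0, 0.1], [0.0012, 0.0083, 0, 0, 0, 0, 0.1], [0.0024, 0.008, 0, 0, 0, 0, 0.1], [0.0036, 0.0075, 0, 0, 0, 0, 0.1], [0.0047, 0.0069, 0, 0, 0, 0, 0.1], [0.0057, 0.0061, 0, 0, 0, 0, 0.1], [0.0065, 0.0052, 0, 0, 0, 0, 0.1], [0.0072, 0.0041, 0, 0, 0, 0, 0.1], [0.0078, 0.003, 0, 0, 0, 0, 0.1], [0.0082, 0.0018, 0, 0, 0, 0, 0.1]]
end [ 598.2 -184.5]
[[-0.0079, -0.0017, 0, 0, 0, 0, 0.1], [-0.0075, -0.0028, 0, 0, 0, 0, 0.1], [-0.007, -0.0039, 0, 0, 0, 0, 0.1], [-0.0064, -0.0049, 0, 0, 0, 0, 0.1], [-0.0056, -0.0058, 0, 0, 0, 0, 0.1], [-0.0047, -0.0065, 0, 0, 0, 0, 0.1], [-0.0037, -0.0072, 0, 0, 0, 0, 0.1], [-0.0026, -0.0076, 0, 0, 0, 0, 0.1], [-0.0015, -0.0079, 0, 0, 0, 0, 0.1], [-0.0003, -0.0081, 0, 0, 0, 0, 0.1]]
end [ 539.4 -237.5]
[[0.0007, -0.0073, 0, 0, 0, 0, 0.1], [0.0017, -0.0072, 0, 0, 0, 0, 0.1], [0.0027, -0.0069, 0, 0, 0, 0, 0.1], [0.0035, -0.0064, 0, 0, 0, 0, 0.1], [0.0044, -0.0059, 0, 0, 0, 0, 0.1], [0.0051, -0.0053, 0, 0, 0, 0, 0.1], [0.0058, -0.0045, 0, 0, 0, 0, 0.1], [0.0063, -0.0037, 0, 0, 0, 0, 0.1], [0.0068, -0.0029, 0, 0, 0, 0, 0.1], [0.0071, -0.0019, 0, 0, 0, 0, 0.1], [0.0073, -0.001, 0, 0, 0, 0, 0.1], [0.0074, 0.0, 0, 0, 0, 0, 0.1]]
```

Call:
drive_tool([
  [-0.0001,0.0083,0,0,0,0,0.1],
  [0.0012,0.0083,0,0,0,0,0.1],
  [0.0024,0.008,0,0,0,0,0.1],
  [0.0036,0.0075,0,0,0,0,0.1],
  [0.0047,0.0069,0,0,0,0,0.1],
  [0.0057,0.0061,0,0,0,0,0.1],
  [0.0065,0.0052,0,0,0,0,0.1],
  [0.0072,0.0041,0,0,0,0,0.1],
  [0.0078,0.003,0,0,0,0,0.1],
  [0.0082,0.0018,0,0,0,0,0.1],
  [0,0,0,0,0,0,0.1],
])

```text
t: 12.65
tcp_pos: [549.8, -127.2, 143.6]
tcp_rot: [-0.0, 1.0, 0.0, -0.0]
contact_force: [0.3, 0.2, 5.1]
gripper_width: 18.6
finger_force: 49.1
```

Call:
drive_tool([
  [-0.0079,-0.0017,0,0,0,0,0.1],
  [-0.0075,-0.0028,0,0,0,0,0.1],
  [-0.007,-0.0039,0,0,0,0,0.1],
  [-0.0064,-0.0049,0,0,0,0,0.1],
  [-0.0056,-0.0058,0,0,0,0,0.1],
  [-0.0047,-0.0065,0,0,0,0,0.1],
  [-0.0037,-0.0072,0,0,0,0,0.1],
  [-0.0026,-0.0076,0,0,0,0,0.1],
  [-0.0015,-0.0079,0,0,0,0,0.1],
  [-0.0003,-0.0081,0,0,0,0,0.1],
  [0,0,0,0,0,0,0.1],
])

```text
t: 13.75
tcp_pos: [598.3, -184.5, 143.7]
tcp_rot: [0.0, 1.0, 0.0, 0.001]
contact_force: [3.6, 3.8, 7.4]
gripper_width: 18.3
finger_force: 49.4
```

Call:
drive_tool([
  [0.0007,-0.0073,0,0,0,0,0.1],
  [0.0017,-0.0072,0,0,0,0,0.1],
  [0.0027,-0.0069,0,0,0,0,0.1],
  [0.0035,-0.0064,0,0,0,0,0.1],
  [0.0044,-0.0059,0,0,0,0,0.1],
  [0.0051,-0.0053,0,0,0,0,0.1],
])

```text
t: 14.35
tcp_pos: [580.3, -222.6, 143.5]
tcp_rot: [-0.0, 1.0, 0.0, 0.001]
contact_force: [6.0, 3.9, 3.1]
gripper_width: 18.7
finger_force: 49.0
```

Call:
drive_tool([
  [0.0058,-0.0045,0,0,0,0,0.1],
  [0.0063,-0.0037,0,0,0,0,0.1],
  [0.0068,-0.0029,0,0,0,0,0.1],
  [0.0071,-0.0019,0,0,0,0,0.1],
  [0.0073,-0.001,0,0,0,0,0.1],
  [0.0074,0.0,0,0,0,0,0.1],
  [0,0,0,0,0,0,0.1],
])

```text
t: 15.05
tcp_pos: [538.9, -237.0, 143.0]
tcp_rot: [0.0, 1.0, 0.0, 0.0]
contact_force: [5.8, 0.4, -3.3]
gripper_width: 18.9
finger_force: 48.8
```

```bash
python3 -c "
from arc import *
c=(543.2,-182.6)
arc(c,55,-94,-8,10)
arc(c,55,-8,-90,10)
arc(c,55,-90,-188,16)"
```

```text
end [ 597.7 -190.3]
[[-0.0082, 0.0, 0, 0, 0, 0, 0.1], [-0.0081, 0.0013, 0, 0, 0, 0, 0.1], [-0.0079, 0.0025, 0, 0, 0, 0, 0.1], [-0.0074, 0.0036, 0, 0, 0, 0, 0.1], [-0.0068, 0.0047, 0, 0, 0, 0, 0.1], [-0.006, 0.0057, 0, 0, 0, 0, 0.1], [-0.0051, 0.0065, 0, 0, 0, 0, 0.1], [-0.0041, 0.0072, 0, 0, 0, 0, 0.1], [-0.0029, 0.0077, 0, 0, 0, 0, 0.1], [-0.0018, 0.0081, 0, 0, 0, 0, 0.1]]
end [ 543.2 -237.6]
[[0.0016, -0.0077, 0, 0, 0, 0, 0.1], [0.0027, -0.0074, 0, 0, 0, 0, 0.1], [0.0038, -0.0069, 0, 0, 0, 0, 0.1], [0.0047, -0.0063, 0, 0, 0, 0, 0.1], [0.0056, -0.0056, 0, 0, 0, 0, 0.1], [0.0063, -0.0047, 0, 0, 0, 0, 0.1], [0.0069, -0.0038, 0, 0, 0, 0, 0.1], [0.0074, -0.0028, 0, 0, 0, 0, 0.1], [0.0077, -0.0017, 0, 0, 0, 0, 0.1], [0.0078, -0.0006, 0, 0, 0, 0, 0.1]]
end [ 488.7 -174.9]
[[0.0059, 0.0003, 0, 0, 0, 0, 0.1], [0.0058, 0.0009, 0, 0, 0, 0, 0.1], [0.0057, 0.0016, 0, 0, 0, 0, 0.1], [0.0055, 0.0021, 0, 0, 0, 0, 0.1], [0.0052, 0.0027, 0, 0, 0, 0, 0.1], [0.0049, 0.0033, 0, 0, 0, 0, 0.1], [0.0045, 0.0038, 0, 0, 0, 0, 0.1], [0.0041, 0.0042, 0, 0, 0, 0, 0.1], [0.0036, 0.0046, 0, 0, 0, 0, 0.1], [0.0031, 0.005, 0, 0, 0, 0, 0.1], [0.0025, 0.0053, 0, 0, 0, 0, 0.1], [0.002, 0.0055, 0, 0, 0, 0, 0.1], [0.0014, 0.0057, 0, 0, 0, 0, 0.1], [0.0007, 0.0058, 0, 0, 0, 0, 0.1], [0.0001, 0.0059, 0, 0, 0, 0, 0.1], [-0.0005, 0.0059, 0, 0, 0, 0, 0.1]]
```

Call:
drive_tool([
  [-0.0082,0.0,0.0001,0,0,0,0.1],
  [-0.0081,0.0013,0.0001,0,0,0,0.1],
  [-0.0079,0.0025,0.0001,0,0,0,0.1],
  [-0.0074,0.0036,0.0001,0,0,0,0.1],
  [-0.0068,0.0047,0.0001,0,0,0,0.1],
  [-0.006,0.0057,0.0001,0,0,0,0.1],
  [-0.0051,0.0065,0.0001,0,0,0,0.1],
  [-0.0041,0.0072,0.0001,0,0,0,0.1],
  [-0.0029,0.0077,0.0001,0,0,0,0.1],
  [-0.0018,0.0081,0.0001,0,0,0,0.1],
  [0,0,0,0,0,0,0.1],
])

```text
t: 16.15
tcp_pos: [598.1, -188.6, 142.8]
tcp_rot: [-0.0, 1.0, -0.0, 0.001]
contact_force: [2.6, -0.3, 5.6]
gripper_width: 18.7
finger_force: 49.7
```

Call:
drive_tool([
  [0.0016,-0.0077,0,0,0,0,0.1],
  [0.0027,-0.0074,0,0,0,0,0.1],
  [0.0038,-0.0069,0,0,0,0,0.1],
  [0.0047,-0.0063,0,0,0,0,0.1],
  [0.0056,-0.0056,0,0,0,0,0.1],
  [0.0063,-0.0047,0,0,0,0,0.1],
  [0.0069,-0.0038,0,0,0,0,0.1],
  [0.0074,-0.0028,0,0,0,0,0.1],
  [0.0077,-0.0017,0,0,0,0,0.1],
  [0.0078,-0.0006,0,0,0,0,0.1],
  [0,0,0,0,0,0,0.1],
])

```text
t: 17.25
tcp_pos: [542.8, -237.2, 142.8]
tcp_rot: [0.0, 1.0, -0.0, 0.001]
contact_force: [3.0, -1.3, 4.0]
gripper_width: 18.4
finger_force: 49.6
```

Call:
drive_tool([
  [0.0059,0.0003,0,0,0,0,0.1],
  [0,0,0,0,0,0,0.1],
])

```text
t: 17.45
tcp_pos: [537.4, -237.0, 142.8]
tcp_rot: [0.0, 1.0, -0.0, 0.001]
contact_force: [6.1, -1.9, 4.3]
gripper_width: 18.4
finger_force: 49.6
```

Call:
drive_tool([
  [0.0058,0.0009,0,0,0,0,0.1],
  [0.0057,0.0016,0,0,0,0,0.1],
  [0,0,0,0,0,0,0.1],
])

```text
t: 17.75
tcp_pos: [525.8, -234.5, 142.6]
tcp_rot: [0.0, 1.0, -0.0, 0.001]
contact_force: [6.1, -3.0, 2.0]
gripper_width: 18.8
finger_force: 49.5
```

Call:
drive_tool([
  [0.0055,0.0021,0,0,0,0,0.1],
  [0,0,0,0,0,0,0.1],
])

```text
t: 17.95
tcp_pos: [520.3, -232.4, 142.5]
tcp_rot: [0.0, 1.0, -0.0, 0.001]
contact_force: [6.6, -2.8, 1.5]
gripper_width: 18.9
finger_force: 49.4
```

```bash
cat > f.py <<'E'
from h import *
s=manip.read_state();d=s["tcp_pos"][:2]-(543.2,-182.6);a=np.arctan2(d[1],d[0]);F=s["contact_force"]
print(np.degrees(a).round(1),"r",np.hypot(*d).round(2),"tang",-(F[0]*np.sin(a)-F[1]*np.cos(a)).round(2),"rad",(F[0]*np.cos(a)+F[1]*np.sin(a)).round(2),F[2].round(1))
E
python3 f.py
```

```text
-114.7 r 54.81 tang 7.14 rad -0.23 1.5
```

Call:
drive_tool([
  [0.0052,0.0027,0,0,0,0,0.1],
  [0,0,0,0,0,0,0.1],
])

```text
t: 18.15
tcp_pos: [515.1, -229.7, 142.5]
tcp_rot: [-0.0, 1.0, -0.0, 0.001]
contact_force: [5.3, -3.6, 1.6]
gripper_width: 18.6
finger_force: 49.4
```

```bash
python3 f.py
```

```text
-120.8 r 54.87 tang 6.41 rad 0.35 1.6
```

Call:
drive_tool([
  [0.0049,0.0033,0,0,0,0,0.1],
  [0,0,0,0,0,0,0.1],
])

```text
t: 18.35
tcp_pos: [510.1, -226.4, 142.4]
tcp_rot: [-0.0, 1.0, -0.0, 0.0]
contact_force: [4.5, -2.7, 1.2]
gripper_width: 18.7
finger_force: 49.4
```

Call:
drive_tool([
  [0.0045,0.0038,0,0,0,0,0.1],
  [0,0,0,0,0,0,0.1],
])

```text
t: 18.55
tcp_pos: [505.6, -222.6, 142.4]
tcp_rot: [-0.0, 1.0, -0.0, 0.0]
contact_force: [4.4, -4.5, 0.5]
gripper_width: 18.7
finger_force: 49.3
```

Call:
drive_tool([
  [0.0041,0.0042,0,0,0,0,0.1],
  [0,0,0,0,0,0,0.1],
])

```text
t: 18.75
tcp_pos: [501.4, -218.4, 142.3]
tcp_rot: [-0.0, 1.0, -0.0, 0.0]
contact_force: [5.2, -4.0, 0.4]
gripper_width: 18.5
finger_force: 49.3
```

Call:
drive_tool([
  [0.0036,0.0046,0,0,0,0,0.1],
  [0,0,0,0,0,0,0.1],
])

```text
t: 18.95
tcp_pos: [497.8, -213.8, 142.2]
tcp_rot: [-0.0, 1.0, -0.0, 0.0]
contact_force: [3.6, -4.3, -0.9]
gripper_width: 18.5
finger_force: 49.3
```

Call:
drive_tool([
  [0.0031,0.005,0,0,0,0,0.1],
  [0,0,0,0,0,0,0.1],
])

```text
t: 19.15
tcp_pos: [494.7, -208.9, 142.1]
tcp_rot: [-0.0, 1.0, -0.0, -0.0]
contact_force: [3.8, -4.0, -1.1]
gripper_width: 18.7
finger_force: 49.2
```

Call:
drive_tool([
  [0.0025,0.0053,0,0,0,0,0.1],
  [0,0,0,0,0,0,0.1],
])

```text
t: 19.35
tcp_pos: [492.1, -203.6, 142.1]
tcp_rot: [-0.0, 1.0, -0.0, -0.0]
contact_force: [4.5, -5.7, -1.3]
gripper_width: 18.4
finger_force: 49.2
```

Call:
drive_tool([
  [0.002,0.0055,0,0,0,0,0.1],
  [0,0,0,0,0,0,0.1],
])

```text
t: 19.55
tcp_pos: [490.1, -198.1, 142.0]
tcp_rot: [-0.0, 1.0, -0.0, -0.0]
contact_force: [3.7, -5.7, -1.2]
gripper_width: 18.8
finger_force: 49.2
```

Call:
drive_tool([
  [0.0014,0.0057,0,0,0,0,0.1],
  [0,0,0,0,0,0,0.1],
])

```text
t: 19.75
tcp_pos: [488.7, -192.4, 141.9]
tcp_rot: [-0.0, 1.0, -0.0, -0.0]
contact_force: [3.1, -5.6, -2.3]
gripper_width: 18.9
finger_force: 49.1
```

Call:
drive_tool([
  [0.0007,0.0058,0,0,0,0,0.1],
  [0,0,0,0,0,0,0.1],
])

```text
t: 19.95
tcp_pos: [487.9, -186.6, 141.9]
tcp_rot: [-0.0, 1.0, -0.0, -0.0]
contact_force: [2.7, -5.4, -1.1]
gripper_width: 18.4
finger_force: 49.2
```

Call:
drive_tool([
  [0.0001,0.0059,0,0,0,0,0.1],
  [0,0,0,0,0,0,0.1],
])

```text
t: 20.15
tcp_pos: [487.8, -180.7, 141.8]
tcp_rot: [-0.0, 1.0, -0.0, -0.001]
contact_force: [2.0, -6.5, -2.1]
gripper_width: 18.8
finger_force: 49.2
```

```bash
python3 f.py; python3 -c "
from arc import *
c=(543.2,-182.6)
arc(c,55,-181.9,-96,10)
arc(c,55,-96,-176,10)
arc(c,55,-176,-188,2)
arc(c,55,-188,-278,15)"
```

```text
178.1 r 55.46 tang 6.44 rad -2.2 -2.1
end [ 537.5 -237.3]
[[-0.0003, -0.0082, 0, 0, 0, 0, 0.1], [-0.0016, -0.0081, 0, 0, 0, 0, 0.1], [-0.0028, -0.0078, 0, 0, 0, 0, 0.1], [-0.0039, -0.0073, 0, 0, 0, 0, 0.1], [-0.0049, -0.0066, 0, 0, 0, 0, 0.1], [-0.0059, -0.0058, 0, 0, 0, 0, 0.1], [-0.0067, -0.0048, 0, 0, 0, 0, 0.1], [-0.0073, -0.0038, 0, 0, 0, 0, 0.1], [-0.0078, -0.0027, 0, 0, 0, 0, 0.1], [-0.0081, -0.0015, 0, 0, 0, 0, 0.1]]
end [ 488.3 -186.4]
[[0.0076, 0.0013, 0, 0, 0, 0, 0.1], [0.0073, 0.0024, 0, 0, 0, 0, 0.1], [0.0069, 0.0034, 0, 0, 0, 0, 0.1], [0.0064, 0.0043, 0, 0, 0, 0, 0.1], [0.0057, 0.0051, 0, 0, 0, 0, 0.1], [0.0049, 0.0059, 0, 0, 0, 0, 0.1], [0.0041, 0.0065, 0, 0, 0, 0, 0.1], [0.0031, 0.007, 0, 0, 0, 0, 0.1], [0.0021, 0.0074, 0, 0, 0, 0, 0.1], [0.0011, 0.0076, 0, 0, 0, 0, 0.1]]
end [ 488.7 -174.9]
[[0.0001, 0.0058, 0, 0, 0, 0, 0.1], [-0.0005, 0.0057, 0, 0, 0, 0, 0.1]]
end [ 550.9 -128.1]
[[-0.0011, 0.0057, 0, 0, 0, 0, 0.1], [-0.0017, 0.0055, 0, 0, 0, 0, 0.1], [-0.0022, 0.0053, 0, 0, 0, 0, 0.1], [-0.0028, 0.005, 0, 0, 0, 0, 0.1], [-0.0033, 0.0047, 0, 0, 0, 0, 0.1], [-0.0038, 0.0043, 0, 0, 0, 0, 0.1], [-0.0042, 0.0039, 0, 0, 0, 0, 0.1], [-0.0046, 0.0035, 0, 0, 0, 0, 0.1], [-0.0049, 0.003, 0, 0, 0, 0, 0.1], [-0.0052, 0.0024, 0, 0, 0, 0, 0.1], [-0.0054, 0.0019, 0, 0, 0, 0, 0.1], [-0.0056, 0.0013, 0, 0, 0, 0, 0.1], [-0.0057, 0.0007, 0, 0, 0, 0, 0.1], [-0.0058, 0.0001, 0, 0, 0, 0, 0.1], [-0.0057, -0.0005, 0, 0, 0, 0, 0.1]]
```

Call:
drive_tool([
  [-0.0003,-0.0082,0.0001,0,0,0,0.1],
  [-0.0016,-0.0081,0.0001,0,0,0,0.1],
  [-0.0028,-0.0078,0.0001,0,0,0,0.1],
  [-0.0039,-0.0073,0.0001,0,0,0,0.1],
  [-0.0049,-0.0066,0.0001,0,0,0,0.1],
  [-0.0059,-0.0058,0.0001,0,0,0,0.1],
  [-0.0067,-0.0048,0.0001,0,0,0,0.1],
  [-0.0073,-0.0038,0.0001,0,0,0,0.1],
  [-0.0078,-0.0027,0.0001,0,0,0,0.1],
  [-0.0081,-0.0015,0.0001,0,0,0,0.1],
  [0,0,0,0,0,0,0.1],
])

```text
t: 21.25
tcp_pos: [538.3, -237.6, 141.6]
tcp_rot: [-0.0, 1.0, -0.0, 0.0]
contact_force: [0.2, -0.0, 6.5]
gripper_width: 18.3
finger_force: 50.0
```

Call:
drive_tool([
  [0.0076,0.0013,0,0,0,0,0.1],
  [0.0073,0.0024,0,0,0,0,0.1],
  [0.0069,0.0034,0,0,0,0,0.1],
  [0.0064,0.0043,0,0,0,0,0.1],
  [0.0057,0.0051,0,0,0,0,0.1],
  [0.0049,0.0059,0,0,0,0,0.1],
  [0.0041,0.0065,0,0,0,0,0.1],
  [0.0031,0.007,0,0,0,0,0.1],
  [0.0021,0.0074,0,0,0,0,0.1],
  [0.0011,0.0076,0,0,0,0,0.1],
  [0,0,0,0,0,0,0.1],
])

```text
t: 22.35
tcp_pos: [487.9, -185.7, 141.6]
tcp_rot: [-0.0, 1.0, -0.0, 0.0]
contact_force: [-0.2, -1.0, 5.3]
gripper_width: 18.5
finger_force: 49.9
```

Call:
drive_tool([
  [0.0001,0.0058,0,0,0,0,0.1],
  [0,0,0,0,0,0,0.1],
])

```text
t: 22.55
tcp_pos: [487.9, -180.7, 141.7]
tcp_rot: [-0.0, 1.0, -0.001, 0.0]
contact_force: [-0.6, -5.9, 5.0]
gripper_width: 18.4
finger_force: 50.0
```

Call:
drive_tool([
  [-0.0005,0.0057,0,0,0,0,0.1],
  [0,0,0,0,0,0,0.1],
])

```text
t: 22.75
tcp_pos: [488.4, -175.2, 141.6]
tcp_rot: [-0.0, 1.0, -0.001, 0.0]
contact_force: [-0.7, -6.1, 5.6]
gripper_width: 18.6
finger_force: 50.0
```

Call:
drive_tool([
  [-0.0011,0.0057,0,0,0,0,0.1],
  [0,0,0,0,0,0,0.1],
])

```text
t: 22.95
tcp_pos: [489.4, -169.5, 141.5]
tcp_rot: [-0.0, 1.0, -0.001, 0.0]
contact_force: [-1.1, -6.3, 5.6]
gripper_width: 18.7
finger_force: 50.1
```

Call:
drive_tool([
  [-0.0017,0.0055,0,0,0,0,0.1],
  [0,0,0,0,0,0,0.1],
])

```text
t: 23.15
tcp_pos: [491.0, -164.6, 141.6]
tcp_rot: [-0.0, 1.0, -0.001, -0.0]
contact_force: [-3.4, -10.3, 5.8]
gripper_width: 18.3
finger_force: 50.7
```

The load has risen to about 10.8 N, so I'll confirm with a small step.

Call:
drive_tool([
  [-0.0008,0.002,0,0,0,0,0.1],
  [0,0,0,0,0,0,0.1],
])

```text
t: 23.35
tcp_pos: [491.7, -163.0, 141.6]
tcp_rot: [-0.0, 1.0, -0.002, -0.0]
contact_force: [-5.0, -12.7, 5.9]
gripper_width: 18.6
finger_force: 51.0
```

```bash
python3 f.py
```

```text
159.2 r 55.13 tang 13.64 rad 0.16 5.9
```

It has bottomed: the load went 6.4, 10.8, then 13.6 N, while the tool moved less than commanded. Now I'll ease off the spring wind-up, release and lift.

Call:
drive_tool([
  [0.001,-0.0024,0,0,0,0,0.1],
  [0.001,-0.0024,0,0,0,0,0.1],
  [0.0006,-0.0018,0,0,0,0,0.1],
  [0,0,0,0,0,0,0.1],
])

```text
t: 23.75
tcp_pos: [489.2, -169.2, 141.5]
tcp_rot: [0.0, 1.0, -0.001, 0.0]
contact_force: [-1.0, -6.6, 4.4]
gripper_width: 18.6
finger_force: 50.2
```

Call:
drive_tool([
  [0,0,0,0,0,0,0.5],
  [0,0,0,0,0,0,0.8],
  [0,0,0,0,0,0,0.9],
  [0,0,0,0,0,0,0.9],
  [0,0,-0.03,0,0,0,0.9],
  [0,0,-0.04,0,0,0,0.9],
  [0,0,-0.04,0,0,0,0.9],
  [0.02,0.04,0,0,0,0,0.9],
  [0.02,0.045,0,0,0,0,0.9],
  [0.02,0.045,0,0,0,0,0.9],
  [0,0.045,0,0,0,0,0.9],
  [0,0,0,0,0,0,0.9],
])

```text
t: 24.95
tcp_pos: [428.8, 10.6, 251.7]
tcp_rot: [-0.002, 1.0, 0.0, 0.0]
contact_force: [0.2, 0.3, 0.1]
gripper_width: 76.7
finger_force: 0.0
```

```bash
python3 - <<'E'
from h import *
a=manip.snapshot("scene")[130:350,120:320];b=manip.snapshot("top")[150:330,200:440]
a=cv2.resize(a,None,fx=2,fy=2,interpolation=2);b=cv2.resize(b,None,fx=440/240,fy=440/180*.75*440/440,interpolation=2)
b=cv2.resize(b,(400,440)) if b.shape[0]!=440 else b
cv2.imwrite("pics/end.png",np.hstack([a,b])[:,:,::-1])
E
```

```text
(no output)
```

View pics/end.png

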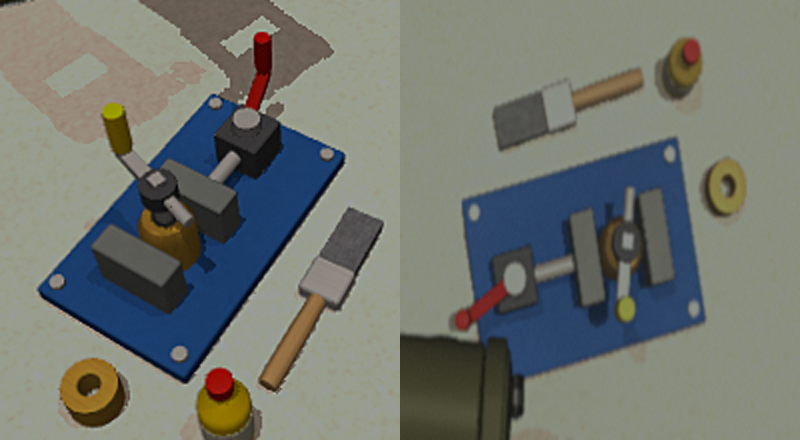

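The final view shows the lever closed (red knob at left crop (262,40)), the crank left down at (113,110), and the bottle, ring and brush where they were.

```bash
python3 -c "
from cell import manip
print(manip.finish_job())"
```

```text
the job is handed in; nothing more can be done
None
```

The job is handed in: the clamp lever is closed on its stop, and the tap was run down in half-turn-forward, quarter-turn-back strokes until it came up solid (crank load rising from about 6 N to 13.6 N). I then eased it off and let go, with the oil bottle, spare boss and brush untouched.

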